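# Load the mould insert under the laser bridge and hold the beam shutter open

### The arm

A 6-joint arm with a two-finger parallel gripper is mounted at the origin on the work surface. World frame = base frame: x ahead of the robot, y to its left, z up, the work surface at z = 0. Lengths are in mm, angles in degrees, forces in N, time in s.
With the tool pointing down it reaches from about 350 to 850 mm from the base axis. Payload 8.1 kg.
Tool frame: the origin (TCP) lies at the very end of the fingers, on their centre line; the grasp point (between the pads) lies 19 mm behind it (r.grip_point_offset is the distance from the TCP to the grasp point, in mm); z points along the fingers, y is the line along which they close (so a half turn about z gives the same grasp; the last joint's range is limited). The gripper opens to 85 mm and grips with 20 to 120 N. Pads are 22 mm wide; open, the fingers measure 114 mm over their backs; the gripper's body (76 mm by 85 mm) begins 54 mm behind the grasp point. The pads swing forward as they close: fully open they stand 13 mm farther back than shut.
Start: joints at [-4.893, 7.471, 85.268, -0, 87.261, -4.893], TCP at [600.004, 0.022, 231.292] pointing down, gripper open.
Joint ranges: [-169.43, 169.43], [-51.17, 129.36], [1.28, 143.12], [-76.62, 256.62], [0, 156.53], [-152.29, 152.29]. Speed limits (degrees/s): [136.94, 136.94, 159.86, 180, 180, 180].

### API

Orientations are given as [roll, pitch, yaw] about the fixed x, y, z axes, in that order (R = Rz(yaw) Ry(pitch) Rx(roll)).
In Python, from bench import status, eyes, r gives the robot as it stands.
- The arm moves only by the shell command python3 -m handwheel 'ROWS' [FORCE]. ROWS is a JSON object whose one key "series" holds a list that holds one entry, the list of rows, each a list of 7 numbers: the shift along the tool's x, y, z in cm, then the turn, a rotation vector about the tool's x, y, z in rad, then the opening, from 0 (shut) to 1 (fully open). In form: {"series": [[[tx, ty, tz, rx, ry, rz, claw], ...]]}. A call has 1 to 12 rows; each row is the pose to reach, as a shift and turn from the pose commanded when the call began, along the tool's axes at that moment; what a row does not reach only later rows make up. A row lasts 1/8 s, in which the tool goes at most 62.5 mm and 10.7 degrees, less where a joint would pass 70% of its speed; a pose out of reach is approached as far as the arm can. A call with a gripper value outside its range is refused whole. The fingers move at their own pace and stop on an object; FORCE is the grip in N (left out, the last holds). Time passes only in rows, so rows that repeat a pose let the fingers close. It gives the time, the measured TCP pose, the force, the opening and the grip force at its end, in the units of the state.
- status.sense(): the state, without advancing time (a new reading comes with each control period).
- eyes.snapshot(name): name is "scene" or "side" or "wrist"; returns a dict with "img" (420x560x3 uint8, red, green, blue), "mtx" (3x3 intrinsics, pixels), "k1" (the pictures are not rectified: a ray, as slopes to the right and down, at radius r is drawn at 1 + k1 r^2 times it, then the intrinsics apply), "R" (3x3) and "t" (3): a world point X has camera coordinates R X + t. Camera axes: x right, y down, z forward; pixel columns grow to the right and rows downward; lengths in mm; the calibration is good to about 2 mm. A picture is of the moment at which its call begins. There is no depth.
- r.hand_in(): hands the job in; it is judged then, once.
The state is a dict: "time": time; "joint_pos": joint angles; "qd": joint speeds; "joint_efforts": joint torques, N m; "tool_pos": TCP position; "tcp_rot": TCP orientation; "ft_force": force on the tool from outside, world axes, zero at the start; "wrist_torque": the same for the moment, N m; "finger_gap": finger opening in mm; "grip_force": force on a finger pad.
Only numpy, scipy, OpenCV 4.12 (cv2) and the standard library are available. Lean on these libraries where they do the work, as an engineer would, in place of code of your own. Each camera call takes 0.05 s, during which the arm holds its last target. There are 200 camera calls.

### The job

Slide the work carrier with the mould insert along the guide lane, under the blue bridge, until it is fully home against the end stop. Only then pull the spring-return shutter out by its yellow knob until the red pointer is level with the middle of the green index clip, and keep holding it there by the knob: finish while still holding it, because it springs shut when let go. The carrier must stay home, the shutter stay shut until the carrier is home, and the other things on the bench be left alone.

Things in the scene. Friction and masses are not known exactly. Their poses are not given: they have to be found in the camera images.
- fixture: Laser station fixed on the bench. Origin: bench top, on the lane's centre line under the bridge's middle; z up, y along the lane (mouth at +y, end stop at -y), x across it. Two steel rails 15 mm high leave a lane 76 mm wide on the bare bench, y = -70..+60 mm. White beam head on the bridge: x -28..+38, y -23..+23 mm, top 125 mm; its 44 mm barrel (axis 95 mm high) runs to x = +153 mm.
- lane_mouth (a point): Middle of the lane's flared mouth on the bench: fixture (0, +103, 0) mm. The mouth is about 113 mm wide here and narrows to the 76 mm lane at fixture y = +60 mm.
- end_stop (a point): Middle of the face of the dark steel end stop, 18 mm high: fixture (0, -55, 9) mm. Above it an aluminium guide tray (36 mm wide, 50 to 72 mm high) runs from the bridge to fixture y = -200 mm; the shutter blade slides in it. Beside the tray at fixture x = 30..46 mm is a white index bar, top 62 mm high.
- bridge (a point): Middle of the underside of the blue bridge over the lane: fixture (0, 0, 50) mm. The bridge spans fixture y = -35..+35 and x = -80..+80 mm, its top is 65 mm above the bench.
- carrier: Loose aluminium plate 70 (x) x 195 (y) x 10 mm, about 0.55 kg; origin under its centre, on the bench. Dark mould insert fixed at y = -42.5 mm (top 37 mm high); front edge y = -97.5 mm enters the lane first; orange grip near the rear. Starts askew before the mouth. Home: origin at fixture (0, +42.5) mm, axes parallel to the fixture's.
- carrier_grip (a point): Point in the carrier's orange upright grip at carrier (0, +82.5, +40) mm, 15 mm below its top. The grip is 16 mm thick (carrier x), 30 mm long (carrier y), from 10 to 55 mm above the bench. With the carrier home it is at fixture y = +125 mm, 90 mm clear of the bridge.
- shutter (a joint): Travel of the spring-return beam shutter, m: 0 = shut, grows as it is pulled out along the fixture's -y, hard limit 0.075. The spring pulls back with about 3.6 N at 0 plus 0.09 N per mm and shuts it when let go.
- shutter_knob (a point): Middle of the yellow grip of the shutter's pull knob: fixture (0, -105 mm - travel, 109). The grip is an upright cylinder 20 mm across, 88 to 130 mm above the bench; below it a stem 12 mm across and a flange 26 mm across stand on the blade (top 68 mm). Rigid with the blade; nothing stands above it.
- shutter_pointer (a point): Tip of the red pointer, a bar 6 mm wide along the fixture's y that sticks out from the blade towards +x, top 77 mm high. It moves with the shutter: fixture (+29, -70 mm - travel, 74.5).
- index_clip: Green clip fixed on the white index bar, 18 (x) x 10 (y) x 13 mm high, axes parallel to the fixture's; origin under its centre at fixture x = +39 mm, 62.5 mm above the bench. Its place along y varies: the pointer is level with its middle at a travel of 28 to 58 mm.
- screwdriver: bystander: a screwdriver lying on the bench, about 200 mm long, handle to its own -x
- jar: bystander: closed round jar with a blue cap, 56 mm across, 70 mm high, origin under its centre
- mould_plate: bystander: dark steel plate with three holes, 100 x 80 x 24 mm, origin under its centre
- caliper: bystander: digital caliper lying flat along its own y, 190 mm long, about 60 mm wide at the jaws (jaws towards its +x at its +y end), 12 mm high
- spare_insert: bystander: loose steel mould insert 45 x 45 x 20 mm with a small brass boss on top (28 mm high in all)
- mug: bystander: blue mug, 76 mm across, 90 mm high
Things that resemble listed ones, but are neither listed nor needed, are in the scene too. Of the things that look like the carrier, take the one that is nearest to the robot's base at the start.

How it is judged:
By the outcome, as a careful person would: the job done as asked, in the order asked, and still so for the second after the job is handed in, while the arm keeps its last pose, push and grip.
It also fails if it takes over 51 s, if anything falls off the work surface, if the arm or the gripper's body presses on something with over 40 N, if the wrist force passes 120 N, or if a joint passes its speed limit or range.

## Working session

There is one attempt and no reset: what is moved stays moved. The work goes in short steps, Python scripts to look and compute and a shell command to move; the robot and the scene stay as the last step left them, time stands still between calls to the robot, and variables do not carry over. Pictures are saved under pics/ and viewed, at most 12 in all, crops included, and the job is handed in when it is done.

```bash
mkdir -p pics; ls
cat > h.py <<'E'
import numpy as np, cv2
from bench import status, eyes, r
def snap(n,f=None):
    s=eyes.snapshot(n)
    for k in("mtx","R","t"): s[k]=np.array(s[k],float)
    if f: cv2.imwrite("pics/"+f,np.array(s["img"])[:,:,::-1])
    return s
def plane(s,uv,z):
    d=np.array([s["k1"],0,0,0.]); 
    p=cv2.undistortPoints(np.array(uv,float).reshape(-1,1,2),s["mtx"],d).reshape(-1,2)
    D=np.c_[p,np.ones(len(p))]@s["R"]; C=-s["R"].T@s["t"]
    return C+D*((np.atleast_1d(z)-C[2])/D[:,2])[:,None]
def proj(s,X):
    return cv2.projectPoints(np.array(X,float).reshape(-1,1,3),cv2.Rodrigues(s["R"])[0],s["t"],s["mtx"],np.array([s["k1"],0,0,0.]))[0].reshape(-1,2)
E
python3 - <<'E'
from h import *
for n in("scene","side","wrist"):
    s=snap(n,n+"0.png"); print(n,-s["R"].T@s["t"],s["mtx"][0,0],s["k1"])
E
```

```text
pics
scene [1403.98880373  198.06692918  802.52224545] 417.6914862275357 -0.06272134802486752
side [ 259.61210998 -858.12032212  873.12291728] 498.67077258405965 -0.03074593540169454
wrist [598.81049854  71.32373885 372.92101753] 318.8121467847084 -0.004542230818272695
```

View pics/scene0.png

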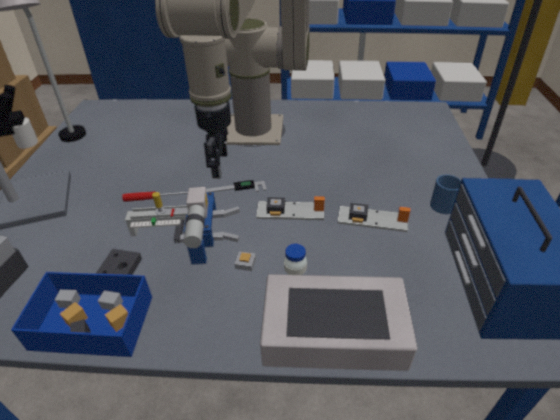

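View pics/side0.png

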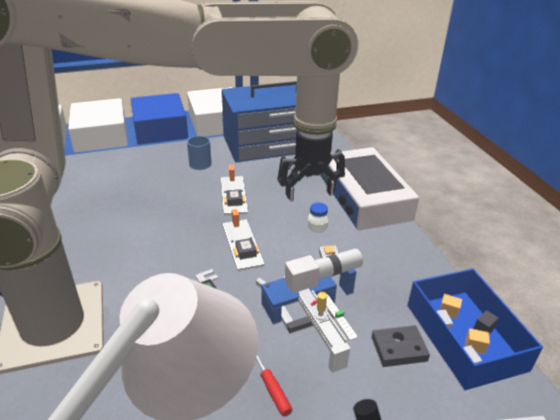

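Scene view: the candidates for the carrier are A, plate at about (290,210), grip (319,203), and B, plate at (373,217), grip (404,214). The fixture is at (200,220), with the yellow knob at (157,201), red pointer (172,212) and green clip (154,223). I'll measure these and check them in one crop.

Run:
```python
from h import *
s=snap("scene");d=snap("side")
a=cv2.resize(s["img"][165:265,115:415],None,fx=2.66,fy=2.66,interpolation=cv2.INTER_CUBIC)
b=cv2.resize(d["img"][160:370,190:380],None,fx=1.5,fy=1.5,interpolation=cv2.INTER_CUBIC)
c=np.zeros((266+315,798,3),np.uint8);c[:a.shape[0],:a.shape[1]]=a;c[266:266+b.shape[0],:b.shape[1]]=b
w=snap("wrist"); w=cv2.resize(w["img"],(420,315));c[266:,300:720]=w
cv2.imwrite("pics/crop1.png",c[:,:,::-1])
def blobs(s,lo,hi,mn=6):
    h=cv2.cvtColor(s["img"],cv2.COLOR_RGB2HSV);m=cv2.inRange(h,lo,hi)
    n,l,st,ce=cv2.connectedComponentsWithStats(m)
    return [(ce[i].round(1),st[i]) for i in range(1,n) if st[i,4]>=mn]
for n,q in(("scene",s),("side",d)):
  for c,lo,hi in(("orange",(4,150,120),(14,255,255)),("yellow",(20,130,120),(33,255,255)),("green",(55,100,60),(85,255,255)),("red",(170,120,80),(180,255,255)),("red0",(0,150,80),(3,255,255))):
    for ce,st in blobs(q,lo,hi): print(n,c,ce,st.tolist(),[plane(q,ce,z)[0].round(0)[:2].tolist() for z in(32,75,109)])
```

```text
scene orange [319.3 198.3] [315, 197, 9, 4, 31] [[451.0, 245.0], [504.0, 243.0], [546.0, 241.0]]
scene orange [404.4 209.1] [400, 207, 10, 5, 36] [[492.0, 486.0], [543.0, 470.0], [583.0, 457.0]]
scene yellow [155.8 194.3] [153, 192, 7, 5, 23] [[447.0, -244.0], [500.0, -219.0], [543.0, -200.0]]
scene green [245.3 183.2] [241, 182, 10, 4, 26] [[384.0, 20.0], [441.0, 30.0], [486.0, 37.0]]
scene green [153.1 220.1] [151, 218, 5, 6, 19] [[562.0, -218.0], [609.0, -195.0], [646.0, -177.0]]
scene red [144.  192.1] [139, 192, 11, 2, 12] [[437.0, -283.0], [491.0, -256.0], [534.0, -235.0]]
scene red0 [136.7 196. ] [123, 192, 29, 9, 166] [[457.0, -300.0], [510.0, -272.0], [551.0, -250.0]]
scene red0 [171.8 213.3] [171, 211, 2, 5, 6] [[532.0, -173.0], [580.0, -152.0], [619.0, -136.0]]
side orange [231.3 171.7] [230, 166, 4, 14, 35] [[516.0, 489.0], [503.0, 420.0], [493.0, 366.0]]
side orange [234.8 212.9] [233, 210, 5, 6, 25] [[479.0, 268.0], [468.0, 211.0], [459.0, 165.0]]
side yellow [322. 296.] [318, 292, 8, 11, 53] [[604.0, -104.0], [586.0, -142.0], [572.0, -173.0]]
side yellow [321.1 308.8] [319, 308, 5, 3, 10] [[588.0, -141.0], [571.0, -177.0], [558.0, -206.0]]
side green [339.3 313.1] [336, 311, 8, 5, 30] [[623.0, -164.0], [604.0, -199.0], [589.0, -227.0]]
side red0 [313.8 302.1] [312, 301, 5, 4, 9] [[579.0, -117.0], [562.0, -155.0], [550.0, -185.0]]
side red0 [275.9 392. ] [262, 370, 29, 45, 512] [[429.0, -318.0], [421.0, -346.0], [414.0, -368.0]]
```

View pics/crop1.png

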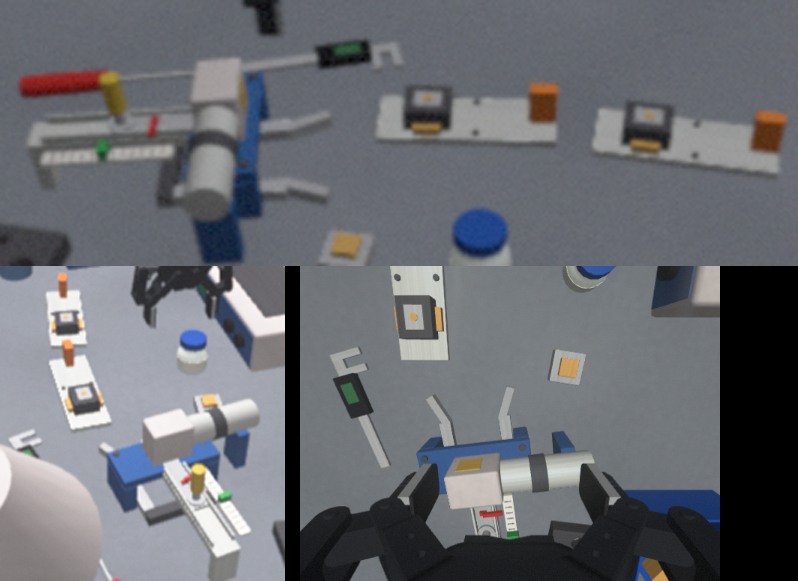

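Crop: carrier A (plate at crop (465,120), orange grip (543,103), insert (428,105)) lies straight before the flared mouth and nearest the base; B (685,140) is the look-alike. Choose A. Knob (112,95), red pointer (153,125) and green clip (103,148) are all visible. Next I raise the wrist camera for a clean top view.

```bash
python3 -c "
from h import *
from scipy.spatial.transform import Rotation as Q
s=status.sense();print(s);print(Q.from_euler('xyz',s['tcp_rot'],degrees=True).as_matrix().round(3)); print(snap('wrist')['R'].round(3))"
```

```text
{'time': 0.3, 'joint_pos': array([-4.89327161e+00,  7.48986646e+00,  8.52876090e+01, -8.84144448e-04,
        8.72628070e+01, -4.89333150e+00]), 'qd': array([ 0.01108588, -0.09040185, -0.04706796,  0.03330677, -0.04676292,
        0.0050687 ]), 'joint_efforts': array([-1.29646770e-05, -5.68576884e+01, -5.00030351e+01, -2.83894487e-04,
        8.40917928e-03, -5.23961887e-05]), 'tool_pos': array([5.99809700e+02, 3.07703146e-02, 2.30907104e+02]), 'tcp_rot': array([-1.79959789e+02, -2.55624672e-03,  9.00001015e+01]), 'ft_force': array([ 0.02342032, -0.21785951,  0.18618372]), 'wrist_torque': array([0.00600122, 0.02740999, 0.01710987]), 'grip_force': 0.0, 'finger_gap': 85.57931658430209}
[[-0.     1.    -0.001]
 [ 1.     0.     0.   ]
 [ 0.    -0.001 -1.   ]]
[[ 1.    -0.    -0.001]
 [ 0.    -0.96   0.281]
 [-0.001 -0.281 -0.96 ]]
```

```bash
python3 -m handwheel '{"series": [[[0,-2,-5,0,0,0,1],[0,-4,-10,0,0,0,1],[0,-6,-15,0,0,0,1],[0,-6,-15,0,0,0,1],[0,-6,-15,0,0,0,1],[0,-6,-15,0,0,0,1]]]}'; python3 -c "
from h import *
import pickle
s=snap('wrist','w1.png');pickle.dump(s,open('w1.pkl','wb'))"
python3 -m handwheel '{"series": [[[-5,0,0,0,0,0,1],[-10,0,0,0,0,0,1],[-14,0,0,0,0,0,1],[-14,0,0,0,0,0,1],[-14,0,0,0,0,0,1],[-14,0,0,0,0,0,1]]]}'; python3 -c "
from h import *
import pickle
s=snap('wrist','w2.png');pickle.dump(s,open('w2.pkl','wb'))
a=cv2.imread('pics/w1.png');b=cv2.imread('pics/w2.png')
cv2.imwrite('pics/w12.png',cv2.resize(np.hstack([a[:,80:480],b[:,80:480]]),(800,420)))"
```

```text
time: 1.1
tool_pos: [539.7, 0.1, 379.3]
tcp_rot: [-179.8, -0.0, 90.0]
ft_force: [0.1, -0.3, -0.2]
finger_gap: 85.7
grip_force: 0.0
time: 1.9
tool_pos: [540.1, -138.9, 381.0]
tcp_rot: [-180.0, -0.0, 90.1]
ft_force: [-0.6, -0.4, -0.6]
finger_gap: 85.2
grip_force: 0.0
```

View pics/w12.png

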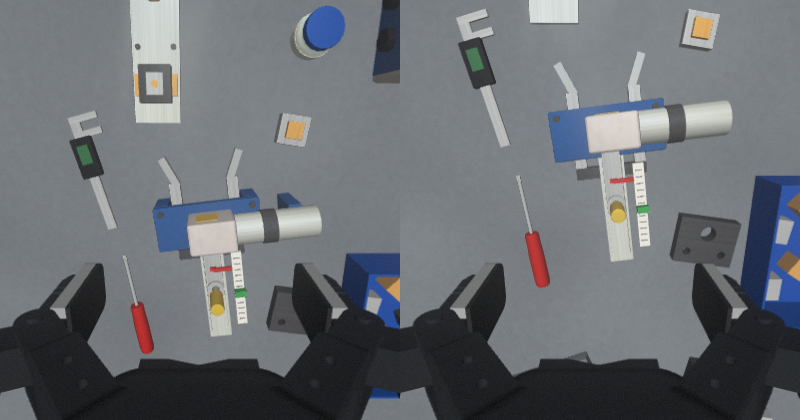

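w1/w2: carrier A's front edge is at w1 (210–260,122) in full-image pixels; in w2 the bridge's blue top spans (229,111)–(346,98), knob (297,213), pointer (300,180), clip (323,209). Fixture is turned a few degrees; screwdriver and caliper lie left of it. Now measure.

Run:
```python
from h import *
import pickle
a,b=[pickle.load(open(f,'rb')) for f in('w1.pkl','w2.pkl')]
def mask(s,lo,hi,roi):
    m=cv2.inRange(cv2.cvtColor(s["img"],cv2.COLOR_RGB2HSV),lo,hi);o=np.zeros_like(m);x,y,X,Y=roi;o[y:Y,x:X]=m[y:Y,x:X];return o
def pts(m): y,x=np.nonzero(m);return np.c_[x,y].astype(float)
for nm,s,roi in(("w2",b,(220,80,440,260)),("w1",a,(220,180,420,345))):
    for c,lo,hi,z in(("red",(0,140,80),(5,255,255),77),("green",(55,100,60),(85,255,255),75.5),("yellow",(20,110,150),(33,255,255),130)):
        p=pts(mask(s,lo,hi,roi)); 
        rc=cv2.minAreaRect(p.astype(np.float32)); print(nm,c,len(p),p.mean(0).round(1),plane(s,p.mean(0),z)[0].round(1)[:2],"bbox",p.min(0),p.max(0))
        if c=="red":
            q=plane(s,p,77)[:,:2];i=q[:,0];k=np.polyfit(i,q[:,1],1);print("  pointer slope deg",np.degrees(np.arctan(k[0])),"x range",i.min(),i.max(),'tip y',np.polyval(k,i.max()))
# bridge blue in w2
m=mask(b,(100,90,60),(125,255,255),(220,80,370,190))
cs=max(cv2.findContours(m,0,2)[0],key=cv2.contourArea);h=cv2.approxPolyDP(cv2.convexHull(cs),3,True).reshape(-1,2);print("bridge hull",h.tolist(),plane(b,h,65)[:,:2].round(0).tolist())
# carrier plate in w1
h=cv2.cvtColor(a["img"],cv2.COLOR_RGB2HSV);m=cv2.inRange(h,(0,0,165),(180,40,255));m[:,:200]=0;m[:,275:]=0;m[135:]=0
L=[];R=[]
for y in range(5,118,3):
    x=np.nonzero(m[y])[0]
    if len(x)>3:L.append((x[0],y));R.append((x[-1]+1,y))
def fit(P):
    q=plane(a,P,10)[:,:2];k=np.polyfit(q[:,1],q[:,0],1);r=q[:,0]-np.polyval(k,q[:,1]);g=abs(r)<3;k=np.polyfit(q[g,1],q[g,0],1);print(k,np.abs(r).max(),g.sum());return k
l=fit(L);rr=fit(R)
F=[(x,np.nonzero(m[:,x])[0].max()+1) for x in range(216,256,3)]
q=plane(a,F,10)[:,:2];k=np.polyfit(q[:,0],q[:,1],1);print("front",k,q[0],q[-1])
sl=(l[0]+rr[0])/2;e=np.array([sl,1])/np.hypot(sl,1)
yf=k[1];xm=0
for _ in range(9): xm=(np.polyval(l,yf)+np.polyval(rr,yf))/2; yf=np.polyval(k,xm)
f=np.array([xm,yf]);print("front mid",f,"dir",e,"yaw",np.degrees(np.arctan2(-e[0],e[1])),"origin",f+97.5*e,"grip",f+180*e)
```

```text
w2 red 120 [273.5 205.7] [ 531.6 -191.8] bbox [220. 177.] [313. 259.]
  pointer slope deg 43.03486257827364 x range 449.5439745134406 587.8505678900142 tip y -139.25519162290664
w2 green 83 [322.8 208.6] [ 603.7 -196.5] bbox [317. 205.] [329. 212.]
w2 yellow 166 [297.9 215. ] [ 564.  -189.5] bbox [291. 208.] [305. 222.]
w1 red 407 [238.1 317.4] [ 472.3 -239.5] bbox [220. 267.] [311. 344.]
  pointer slope deg 40.67772025445535 x range 440.3294383909362 587.4679402189347 tip y -140.72691267177834
w1 green 87 [320.3 292.4] [ 603.5 -194.7] bbox [315. 289.] [326. 296.]
w1 yellow 172 [294.5 285.5] [ 559.7 -151.5] bbox [276. 214.] [303. 315.]
bridge hull [[342, 98], [343, 106], [279, 156], [235, 160], [229, 112]] [[625.0, -43.0], [627.0, -53.0], [540.0, -121.0], [476.0, -127.0], [471.0, -61.0]]
[9.80106919e-05 4.40395653e+02] 16.694304284019495 32
[3.12831822e-03 5.09083356e+02] 0.7670887027534263 37
front [-6.15210486e-04  6.23625693e+01] [440.4210495   62.09298288] [500.92678332  62.05575874]
front mid [474.8396342   62.07044297] dir [0.00161316 0.9999987 ] yaw -0.09242743488468327 origin [474.99691753 159.5703161 ] grip [475.13000343 242.07020876]
```

Run:
```python
from h import *
import pickle
b=pickle.load(open('w2.pkl','rb'));h=cv2.cvtColor(b["img"],cv2.COLOR_RGB2HSV)
def line(P,z,ax):
    q=plane(b,P,z)[:,:2];g=np.ones(len(q),bool)
    for _ in range(6):
        k=np.polyfit(q[g,ax],q[g,1-ax],1);r=np.abs(q[:,1-ax]-np.polyval(k,q[:,ax]));g=r<max(1.2,1.5*np.median(r))
    return k,g.sum(),len(g)
m=cv2.inRange(h,(100,90,60),(125,255,255));m[:,:225]=0;m[:,350:]=0
P=[(x+.5,np.nonzero(m[85:130,x])[0][0]+85) for x in range(232,342,2) if m[85:130,x].any()]
k,n,N=line(P,65,0);print("bridge front: yaw",np.degrees(np.arctan(k[0])),n,N,"y at 552",np.polyval(k,552))
w=cv2.inRange(h,(0,0,150),(180,50,255))
# rows of tray and bar
T=[];BL=[];BR=[];TR=[]
for y in range(168,256,2):
    x=np.nonzero(w[y,270:340])[0]+270
    if len(x)==0: continue
    runs=np.split(x,np.nonzero(np.diff(x)>2)[0]+1)
    T.append((x[0],y+.5)); 
    if y<240: BR.append((x[-1]+1,y+.5))
    if y in(190,230,250):print(y,[(r_[0],r_[-1]) for r_ in runs])
for nm,P,z in(("tray left",T,72),("bar right",BR,62)):
    k,n,N=line(P,z,1);print(nm,"yaw",-np.degrees(np.arctan(k[0])),n,N,"x at -190",np.polyval(k,-190))
# pointer
m=cv2.bitwise_or(cv2.inRange(h,(0,130,80),(6,255,255)),cv2.inRange(h,(174,130,80),(180,255,255)));m[:170]=0;m[195:]=0;m[:,:285]=0;m[:,330:]=0
y,x=np.nonzero(m);q=plane(b,np.c_[x+.5,y+.5],77)[:,:2];print("pointer",q.mean(0),q.min(0),q.max(0),len(x))
g=cv2.inRange(h,(55,80,50),(85,255,255));g[:190]=0;g[230:]=0;y,x=np.nonzero(g);q=plane(b,np.c_[x+.5,y+.5],75.5)[:,:2];print("clip",q.mean(0),q.min(0),q.max(0))
c=cv2.resize(b["img"][85:265,220:350],None,fx=4.0,fy=3.3,interpolation=cv2.INTER_CUBIC);c=cv2.resize(b["img"][85:265,220:420],None,fx=3.3,fy=3.3,interpolation=cv2.INTER_CUBIC)
cv2.imwrite("pics/fx.png",c[:,:,::-1])
```

```text
bridge front: yaw 7.077522565695528 55 55 y at 552 -52.24173010898163
190 [(np.int64(282), np.int64(306)), (np.int64(315), np.int64(325))]
230 [(np.int64(287), np.int64(310)), (np.int64(318), np.int64(328))]
250 [(np.int64(289), np.int64(312))]
tray left yaw 7.055986496403252 44 44 x at -190 546.3149891542053
bar right yaw 7.224278766568333 32 36 x at -190 611.4917663148851
pointer [ 572.44059557 -154.4048335 ] [ 555.90340585 -157.40935072] [ 588.58357615 -150.17097293] 87
clip [ 604.99201114 -197.45334142] [ 595.81194508 -202.40194922] [ 613.74657498 -191.72655847]
```

View pics/fx.png

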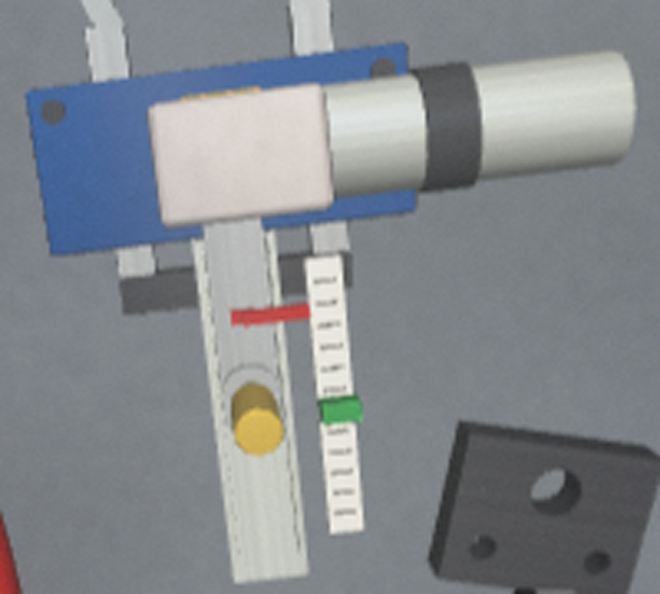

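Fixture: origin (551.8, −87.5), yaw 7.1°. Knob ≈ (564.8, −191.7). The clip wants about 46.7 mm of travel. Carrier grip ≈ (475, 242), yaw 0. Go above the grip.

```bash
python3 -m handwheel '{"series": [[[6,-1,3,0,0,0,1],[12,-2,6,0,0,0,1],[18,-3,9,0,0,0,1],[24,-4,12,0,0,0,1],[30,-5,15,0,0,0,1],[35,-6,18,0,0,0,1],[38,-6.5,20,0,0,0,1],[38,-6.5,20,0,0,0,1],[38,-6.5,20,0,0,0,1],[38,-6.5,20,0,0,0,1]]]}'
python3 - <<'E'
from h import *
s=snap('wrist','w3.png');h=cv2.cvtColor(s["img"],cv2.COLOR_RGB2HSV);m=cv2.inRange(h,(4,150,100),(15,255,255))
n,l,st,ce=cv2.connectedComponentsWithStats(m)
for i in range(1,n):
    if st[i,4]>80:
        x,y,w,hh,a=st[i];print(ce[i].round(),st[i],plane(s,ce[i],55)[0].round(1),plane(s,[(x,y),(x+w,y+hh)],55).round(0)[:,:2].tolist())
E
```

```text
time: 3.2
tool_pos: [476.0, 239.5, 182.7]
tcp_rot: [179.9, -0.0, 90.0]
ft_force: [0.0, 0.5, -0.5]
finger_gap: 85.3
grip_force: 0.0
[278. 197.] [270 182  17  32 526] [474.5 243.2  55. ] [[468.0, 257.0], [483.0, 228.0]]
```

View pics/w3.png

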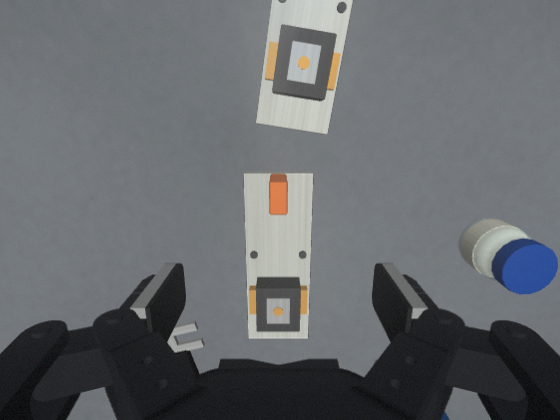

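The view shows the chosen carrier's grip centred at (278,197), between the open fingers and clear of everything; look-alike B is above at (305,65). Descend and grip.

```bash
python3 -m handwheel '{"series": [[[0.2,0,5,0,0,0,1],[0.2,0,10,0,0,0,1],[0.2,0,14,0,0,0,1],[0.2,0,15.8,0,0,0,1],[0.2,0,15.8,0,0,0,1],[0.2,0,15.8,0,0,0,0.1],[0.2,0,15.8,0,0,0,0],[0.2,0,15.8,0,0,0,0],[0.2,0,15.8,0,0,0,0],[0.2,0,15.8,0,0,0,0],[0.2,0,15.8,0,0,0,0]]]}' 60
```

```text
time: 4.62
tool_pos: [475.6, 242.3, 24.1]
tcp_rot: [179.9, -0.0, 90.0]
ft_force: [-0.4, -0.3, 4.8]
finger_gap: 14.9
grip_force: 60.0
```

```bash
python3 -m handwheel '{"series": [[[-0.5,0.8,0,0,0,-0.025,0],[-1,1.6,0,0,0,-0.05,0],[-1.5,2.4,0,0,0,-0.075,0],[-2,3.2,0,0,0,-0.1,0],[-2.5,3.85,0,0,0,-0.124,0],[-2.5,3.85,0,0,0,-0.124,0],[-2.5,3.85,0,0,0,-0.124,0],[-2.5,3.85,0,0,0,-0.124,0]]]}'
python3 - <<'E'
from h import *
s=snap('wrist','w4.png');d=snap('side');e=snap('scene')
O=np.array([551.8,-87.5]);t=np.radians(7.1);ex=np.array([np.cos(t),np.sin(t)]);ey=np.array([-np.sin(t),np.cos(t)])
p=status.sense();q=p['tool_pos'][:2]-O;print("TCP fixture",q@ex,q@ey,p['tcp_rot'],p['ft_force'])
for nm,v in(("side",d),("scene",e)):
    im=v["img"].copy()
    for x,y,z in [(sx*38,yy,15) for sx in(-1,1) for yy in(36,60)]+[(sx*35,yy,10) for sx in(-1,1) for yy in(127.5,322.5)]+[(0,-105,130),(39,-116,75)]:
        u=proj(v,[*(O+x*ex+y*ey),z])[0].round().astype(int);im[u[1],u[0]]=(255,0,255)
    v["o"]=im
a=cv2.resize(d["o"][170:370,200:370],None,fx=3,fy=3,interpolation=cv2.INTER_NEAREST)[:600];b=cv2.resize(e["o"][170:270,115:345],(290,126),interpolation=cv2.INTER_NEAREST)
c=np.zeros((600,800,3),np.uint8);c[:a.shape[0],:510]=a;c[:126,510:]=b
c[150:360,510:790]=cv2.resize(s["img"],(280,210));cv2.imwrite("pics/c4.png",c[:,:,::-1])
E
```

```text
time: 5.62
tool_pos: [513.6, 217.5, 24.1]
tcp_rot: [180.0, -0.0, 97.1]
ft_force: [-2.8, 0.5, 7.5]
finger_gap: 15.5
grip_force: 60.2
TCP fixture -0.12449869164510119 307.3278204040693 [ 1.79977124e+02 -3.08257130e-02  9.71097597e+01] [-3.04058268  0.78574178  6.8714699 ]
```

View pics/c4.png

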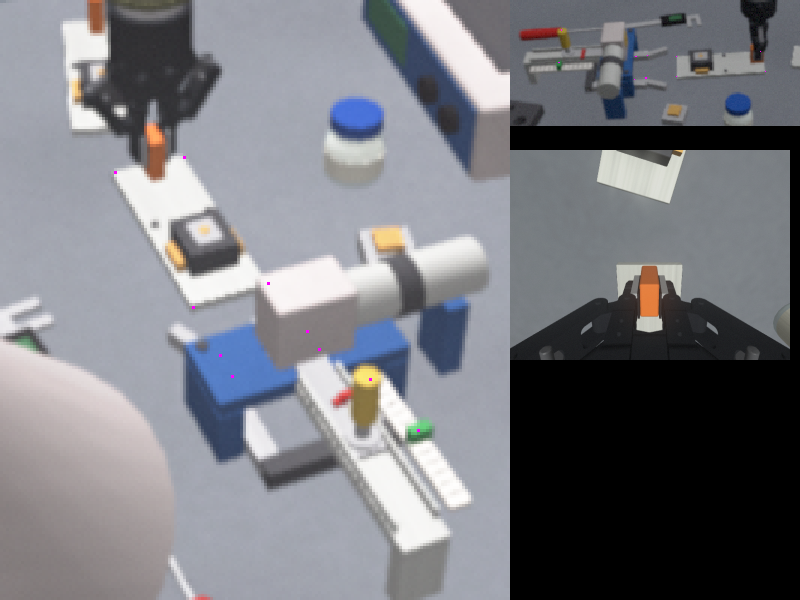

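The carrier is aligned with the lane (projected corners sit on the plate's; knob and clip marks land on knob and clip). Slide in, watching the force.

```bash
python3 -m handwheel '{"series": [[[-1.5,0,0,0,0,0,0],[-3,0,0,0,0,0,0],[-4.5,0,0,0,0,0,0],[-6,0,0,0,0,0,0],[-7,0,0,0,0,0,0],[-8,0,0,0,0,0,0],[-8,0,0,0,0,0,0]]]}'; python3 -m handwheel '{"series": [[[-1,0,0,0,0,0,0],[-2,0,0,0,0,0,0],[-3,0,0,0,0,0,0],[-4,0,0,0,0,0,0],[-4,0,0,0,0,0,0]]]}'; python3 -c "
from h import *
s=snap('side','s5.png')"
```

```text
time: 6.65
tool_pos: [524.1, 137.7, 24.1]
tcp_rot: [179.9, -0.0, 97.1]
ft_force: [-0.5, 0.3, 5.8]
finger_gap: 15.2
grip_force: 59.8
time: 7.28
tool_pos: [529.0, 98.1, 24.1]
tcp_rot: [179.9, -0.0, 97.1]
ft_force: [-1.0, 1.1, 5.2]
finger_gap: 15.3
grip_force: 59.9
```

```bash
python3 -m handwheel '{"series": [[[-1,0,0,0,0,0,0],[-2,0,0,0,0,0,0],[-3,0,0,0,0,0,0],[-4,0,0,0,0,0,0],[-5,0,0,0,0,0,0],[-5.6,0,0,0,0,0,0],[-5.6,0,0,0,0,0,0]]]}';python3 -m handwheel '{"series": [[[-0.2,0,0,0,0,0,0],[-0.4,0,0,0,0,0,0],[-0.5,0,0,0,0,0,0],[-0.5,0,0,0,0,0,0]]]}'
```

```text
time: 8.2
tool_pos: [535.9, 42.9, 24.1]
tcp_rot: [179.9, -0.1, 97.1]
ft_force: [-0.8, 3.5, 5.8]
finger_gap: 15.1
grip_force: 60.0
time: 8.7
tool_pos: [536.4, 39.0, 24.0]
tcp_rot: [179.9, -0.1, 97.1]
ft_force: [-1.0, 7.9, 6.8]
finger_gap: 15.3
grip_force: 60.0
```

```bash
python3 -m handwheel '{"series": [[[-0.1,0,0,0,0,0,0],[-0.2,0,0,0,0,0,0],[-0.2,0,0,0,0,0,0]]]}';python3 -m handwheel '{"series": [[[-0.1,0,0,0,0,0,0],[-0.2,0,0,0,0,0,0],[-0.2,0,0,0,0,0,0]]]}'
```

```text
time: 9.07
tool_pos: [536.5, 37.7, 24.0]
tcp_rot: [179.9, -0.2, 97.1]
ft_force: [-1.4, 10.5, 6.8]
finger_gap: 15.1
grip_force: 60.1
time: 9.45
tool_pos: [536.6, 37.6, 24.1]
tcp_rot: [179.9, -0.3, 97.2]
ft_force: [-2.9, 21.8, 8.7]
finger_gap: 15.0
grip_force: 60.3
```

```bash
python3 -m handwheel '{"series": [[[-0.1,0,0,0,0,0,0],[-0.1,0,0,0,0,0,0],[-0.1,0.1,0,0,0,0,0],[-0.1,-0.1,0,0,0,0,0],[-0.1,0,0,0,0,0,0],[-0.1,0,0,0,0,0,0]]]}'
python3 - <<'E'
from h import *
d=snap('side');e=snap('scene')
a=cv2.resize(d["img"][230:350,240:370],None,fx=4,fy=4,interpolation=cv2.INTER_CUBIC);b=cv2.resize(e["img"][180:250,120:270],(280,131),interpolation=cv2.INTER_CUBIC)
c=np.zeros((480,800,3),np.uint8);c[:,:520]=a;c[:131,520:]=b;cv2.imwrite("pics/c6.png",c[:,:,::-1])
E
```

```text
time: 10.2
tool_pos: [536.5, 37.6, 24.0]
tcp_rot: [179.9, -0.4, 97.2]
ft_force: [-3.4, 26.4, 8.9]
finger_gap: 15.4
grip_force: 60.4
```

View pics/c6.png

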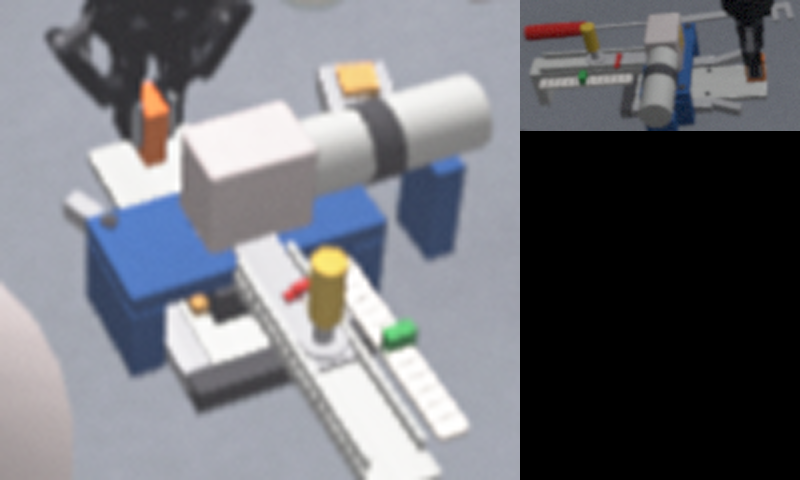

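The plate's front edge lies against the dark end stop at (190,370), with the insert past the bridge; pushing at 26 N produces no more motion, so the carrier is home. Release and rise.

```bash
python3 -m handwheel '{"series": [[[0.2,0,0,0,0,0,0],[0.3,0,0,0,0,0,0],[0.3,0,0,0,0,0,0.5],[0.3,0,0,0,0,0,1],[0.3,0,0,0,0,0,1],[0.3,0,0,0,0,0,1],[0.3,0,0,0,0,0,1]]]}';python3 -m handwheel '{"series": [[[0,0,-2,0,0,0,1],[0,0,-6,0,0,0,1],[0,0,-12,0,0,0,1],[0,0,-18,0,0,0,1],[0,0,-18,0,0,0,1]]]}'; python3 -m handwheel '{"series": [[[-5,0,0,0,0,0,1],[-10,0,0,0,0,0,1],[-15,0,0,0,0,0,1],[-20,0,0,0,0,0,1],[-22.8,0,0,0,0,0,1],[-22.8,0,0,0,0,0,1],[-22.8,0,0,0,0,0,1],[-22.8,0,0,0,0,0,1]]]}'
python3 - <<'E'
from h import *
O=np.array([551.8,-87.5]);t=np.radians(7.1);ex=np.array([np.cos(t),np.sin(t)]);ey=np.array([-np.sin(t),np.cos(t)])
p=status.sense();q=p['tool_pos'][:2]-O;print("TCP fixture",q@ex,q@ey,p['tool_pos'])
s=snap('wrist','w7.png');h=cv2.cvtColor(s["img"],cv2.COLOR_RGB2HSV)
for c,lo,hi,z in(("red",(0,140,80),(5,255,255),77),("green",(55,100,60),(85,255,255),75.5),("yellow",(20,110,150),(33,255,255),130),("orange",(4,150,100),(15,255,255),55)):
    n,l,st,ce=cv2.connectedComponentsWithStats(cv2.inRange(h,lo,hi))
    for i in range(1,n):
        if st[i,4]>60: w=plane(s,ce[i],z)[0][:2]-O; print(c,st[i],(w@ex).round(1),(w@ey).round(1))
E
```

```text
time: 11.18
tool_pos: [536.1, 35.3, 23.2]
tcp_rot: [-180.0, 0.0, 97.1]
ft_force: [1.0, 0.0, 0.8]
finger_gap: 85.2
grip_force: 0.0
time: 11.8
tool_pos: [539.9, 35.3, 210.2]
tcp_rot: [179.3, 0.1, 97.1]
ft_force: [0.3, -0.2, 0.3]
finger_gap: 85.3
grip_force: 0.0
time: 12.8
tool_pos: [564.3, -189.7, 203.0]
tcp_rot: [-180.0, -0.0, 97.2]
ft_force: [-1.0, -0.8, 0.2]
finger_gap: 85.2
grip_force: 0.0
TCP fixture -0.24058485524893136 -102.9277881014461 [ 564.28328657 -189.66826807  203.02993164]
red [275 160  39   6 228] 12.0 -68.4
red [136 229  28  51 938] -120.1 -150.8
green [314 209  20  13 224] 38.6 -115.0
yellow [267 209  27  26 525] -0.4 -103.1
```

View pics/w7.png

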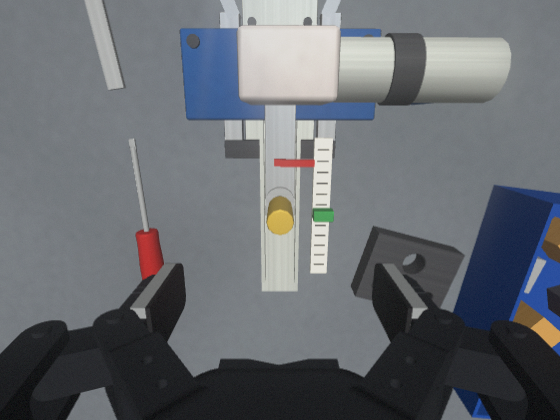

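The view shows the knob (280,215), pointer tip (313,163), clip (322,215), with fingers clear of screwdriver and plate. Descend and grip the knob.

```bash
python3 -m handwheel '{"series": [[[-0.1,0,5,0,0,0,1],[-0.1,0,9,0,0,0,1],[-0.1,0,11,0,0,0,1],[-0.1,0,11,0,0,0,1],[-0.1,0,11,0,0,0,1],[-0.1,0,11,0,0,0,0.2],[-0.1,0,11,0,0,0,0],[-0.1,0,11,0,0,0,0],[-0.1,0,11,0,0,0,0],[-0.1,0,11,0,0,0,0],[-0.1,0,11,0,0,0,0]]]}' 60
```

```text
time: 14.22
tool_pos: [565.4, -191.8, 93.9]
tcp_rot: [179.9, 0.0, 97.1]
ft_force: [5.7, 1.0, 0.1]
finger_gap: 18.7
grip_force: 59.1
```

Gripped. Pull 46.6 mm along −y (tool −x) gradually.

```bash
python3 -m handwheel '{"series": [[[-0.6,0,0,0,0,0,0],[-1.2,0,0,0,0,0,0],[-1.8,0,0,0,0,0,0],[-2.4,0,0,0,0,0,0],[-3,0,0,0,0,0,0],[-3.6,0,0,0,0,0,0],[-4.2,0,0,0,0,0,0],[-4.6,0,0,0,0,0,0],[-4.6,0,0,0,0,0,0],[-4.6,0,0,0,0,0,0]]]}'
cat > m.py <<'E'
from h import *
O=np.array([551.8,-87.5]);t=np.radians(7.1);ex=np.array([np.cos(t),np.sin(t)]);ey=np.array([-np.sin(t),np.cos(t)])
p=status.sense();q=p['tool_pos'][:2]-O;print("TCP fixture",q@ex,q@ey)
I=[]
for v in('wrist','scene','side'):
    s=snap(v);I.append(s["img"]);h=cv2.cvtColor(s["img"],cv2.COLOR_RGB2HSV)
    for c,lo,hi,z in(("red",(0,120,70),(6,255,255),77),("green",(55,100,60),(85,255,255),75.5)):
        n,l,st,ce=cv2.connectedComponentsWithStats(cv2.inRange(h,lo,hi))
        for i in range(1,n):
            w=plane(s,ce[i],z)[0][:2]-O
            if st[i,4]>4 and -10<w@ex<60 and -150<w@ey<-50: print(v,c,st[i],ce[i].round(1),(w@ex).round(1),(w@ey).round(1))
c=np.zeros((480,800,3),np.uint8)
c[:,:400]=cv2.resize(I[2][220:340,270:370],(400,480),interpolation=cv2.INTER_CUBIC)
c[:300,400:]=cv2.resize(I[0],(400,300));c[300:,400:]=cv2.resize(I[1][180:252,110:270],(400,180),interpolation=cv2.INTER_CUBIC)
cv2.imwrite("pics/c8.png",c[:,:,::-1])
E
python3 m.py
```

```text
time: 15.48
tool_pos: [570.9, -236.0, 93.8]
tcp_rot: [179.9, -0.1, 97.1]
ft_force: [3.1, 7.7, 3.6]
finger_gap: 18.6
grip_force: 59.6
TCP fixture 0.5889377243557732 -149.69130828792774
wrist red [270 180  66  15 794] [302.6 187.2] 11.9 -112.8
wrist green [337 181  34  22 667] [353.6 191.6] 38.4 -115.4
scene red [154 210   4   7  16] [155.5 213.3] 18.6 -111.1
scene green [151 218   5   7  20] [153.1 220.3] 44.8 -113.6
```

View pics/c8.png

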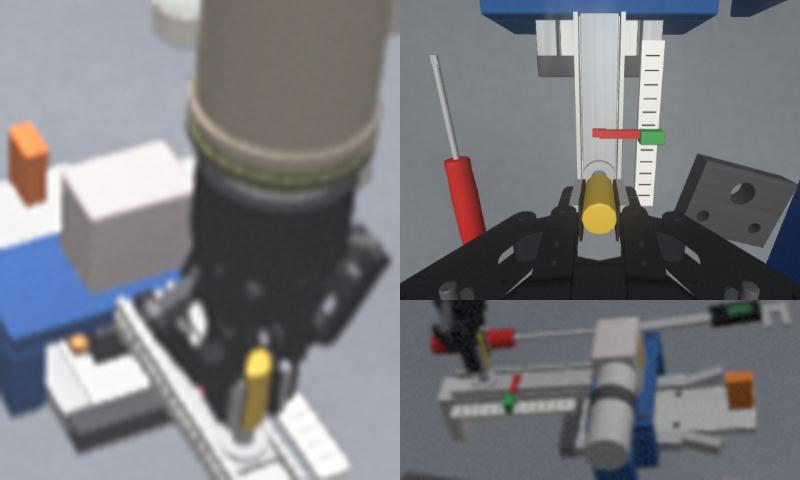

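```bash
cat > e.py <<'E'
from h import *
O=np.array([551.8,-87.5]);t=np.radians(7.1);ex=np.array([np.cos(t),np.sin(t)]);ey=np.array([-np.sin(t),np.cos(t)])
s=snap('wrist');im=s["img"];h=cv2.cvtColor(im,cv2.COLOR_RGB2HSV)
def back(lo,hi,z,x0,x1):
    m=cv2.inRange(h,lo,hi);m[230:]=0;m[:160]=0;o=[]
    for x in range(x0,x1):
        y=np.nonzero(m[:,x])[0]
        if len(y): w=plane(s,[(x,y.max()+.5),(x,y.min()-.5)],z)[:,:2]-O;o.append(w@ey)
    return np.median(o,0)
print("red back/front at z77",back((0,120,50),(8,255,255),77,305,325))
print("green back/front at 75.5",back((50,80,40),(90,255,255),75.5,340,366))
print("V green",h[176:208,352].tolist()); print("V red",h[176:200,312].tolist())
E
python3 e.py; python3 m.py|tail -4
```

```text
red back/front at z77 [-116.04567949 -109.79183277]
green back/front at 75.5 [-121.2166726  -109.55685604]
V green [[22, 15, 185], [27, 10, 233], [27, 10, 233], [24, 11, 234], [41, 25, 196], [63, 102, 118], [64, 105, 117], [63, 102, 118], [63, 112, 134], [65, 126, 158], [65, 125, 167], [65, 127, 166], [65, 125, 167], [64, 124, 167], [65, 123, 168], [64, 124, 165], [65, 128, 164], [65, 127, 163], [65, 124, 166], [65, 123, 166], [65, 124, 167], [65, 127, 165], [65, 126, 164], [65, 126, 164], [65, 125, 163], [64, 124, 161], [65, 99, 149], [46, 25, 194], [26, 9, 232], [24, 11, 233], [24, 11, 233], [24, 11, 232]]
V red [[103, 13, 139], [111, 13, 139], [105, 11, 139], [105, 7, 140], [176, 29, 134], [0, 97, 134], [0, 144, 152], [1, 156, 183], [0, 163, 197], [0, 161, 197], [0, 159, 197], [1, 164, 196], [0, 163, 195], [1, 162, 197], [0, 163, 195], [1, 164, 196], [1, 163, 194], [1, 163, 196], [179, 91, 171], [108, 9, 137], [120, 9, 138], [110, 11, 137], [108, 9, 137], [110, 11, 140]]
wrist red [270 180  66  15 794] [302.6 187.3] 11.9 -112.8
wrist green [337 181  34  22 683] [353.6 192. ] 38.4 -115.6
scene red [154 210   4   7  16] [155.6 213.3] 18.6 -110.9
scene green [151 218   5   6  20] [153. 220.] 43.7 -114.1
```

Side faces bias the centroids; using top-face rear edges the pointer is 3.1 mm short of the clip's middle.

```bash
python3 -m handwheel '{"series": [[[-0.15,0,0,0,0,0,0],[-0.32,0,0,0,0,0,0],[-0.32,0,0,0,0,0,0],[-0.32,0,0,0,0,0,0],[-0.32,0,0,0,0,0,0]]]}'; python3 e.py | head -2;  python3 -m handwheel '{"series": [[[0,0,0,0,0,0,0],[0,0,0,0,0,0,0],[0,0,0,0,0,0,0],[0,0,0,0,0,0,0]]]}'; python3 e.py; python3 m.py
```

```text
time: 16.45
tool_pos: [571.3, -239.0, 93.8]
tcp_rot: [179.9, -0.1, 97.2]
ft_force: [2.8, 7.0, 3.2]
finger_gap: 18.6
grip_force: 59.6
red back/front at z77 [-119.16228349 -112.90857041]
green back/front at 75.5 [-121.10571905 -110.08479281]
time: 17.0
tool_pos: [571.3, -239.0, 93.8]
tcp_rot: [179.9, -0.1, 97.2]
ft_force: [3.3, 8.1, 4.7]
finger_gap: 18.7
grip_force: 59.6
red back/front at z77 [-119.15623122 -112.90251481]
green back/front at 75.5 [-121.09956892 -110.0786392 ]
V green [[63, 99, 118], [63, 99, 119], [64, 112, 130], [64, 122, 155], [65, 126, 168], [65, 128, 170], [65, 125, 167], [65, 123, 170], [65, 127, 169], [65, 126, 166], [65, 123, 168], [65, 124, 166], [65, 127, 165], [65, 125, 165], [65, 124, 164], [64, 126, 164], [65, 124, 166], [65, 124, 166], [65, 127, 163], [65, 124, 165], [64, 119, 148], [47, 28, 192], [27, 11, 233], [23, 10, 234], [24, 11, 233], [23, 10, 233], [24, 11, 234], [25, 16, 203], [20, 13, 114], [26, 14, 144], [21, 16, 218], [23, 10, 233]]
V red [[102, 9, 140], [103, 12, 143], [105, 11, 141], [107, 13, 142], [176, 30, 138], [1, 104, 135], [1, 147, 154], [1, 156, 183], [1, 162, 197], [0, 163, 197], [0, 161, 196], [0, 162, 197], [1, 161, 198], [1, 162, 197], [1, 164, 196], [1, 163, 196], [1, 163, 197], [1, 165, 196], [0, 94, 169], [113, 7, 140], [110, 11, 139], [115, 11, 138], [105, 11, 143], [105, 11, 142]]
TCP fixture 0.5854578072510321 -152.75396372598138
wrist red [270 180  66  14 791] [302.5 187.2] 11.8 -115.9
wrist green [337 176  35  21 683] [353.8 186.4] 38.4 -115.7
scene red [153 210   3   7  12] [154.2 213.2] 17.7 -114.6
scene green [151 218   5   6  19] [153.1 220.1] 44.0 -113.7
```

View pics/c8.png

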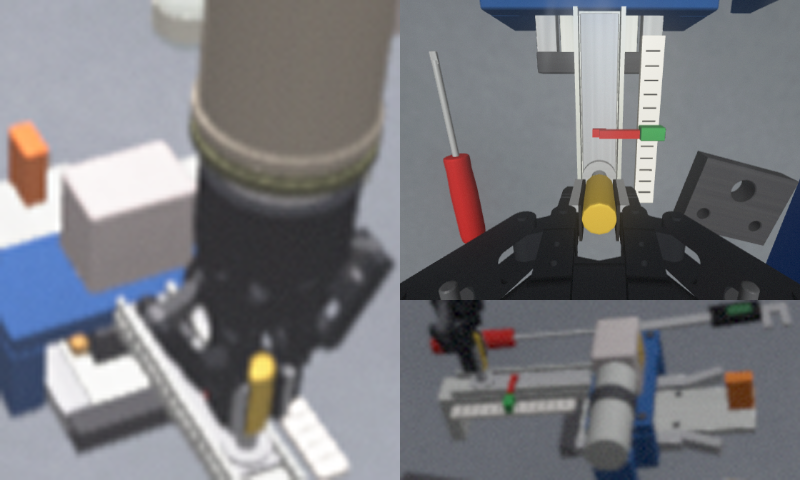

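The pointer (red, wrist (302,187)) is level with the clip's middle to within 0.1 mm and steady, and the carrier's plate is still up against the stop. Hand in while holding.

```bash
python3 -c "
from bench import r
print(r.hand_in())"
```

```text
the job is handed in; nothing more can be done
None
```

I handed the job in at about 17 s. The carrier was home against the end stop, and the gripper was still holding the shutter by its knob with the pointer measured within about 0.1 mm of the clip's middle.

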